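# Feel the grit jar into the sprung seat of the bench scale

### The job

The jar of grit (clear jar with a pale grey lid and a brown-red band, standing among the small containers to the right of the scale at the front of the bench) is to be weighed: pick it up and set it in the orange round seat on the scale, upright and wholly inside the seat's raised rim, with no edge riding on the rim, and let go. The seat fits closely and has been slid to some unknown place along its guide, so rest the jar lightly on it and slide it along the guide until the base drops in, never loading the scale with more than 15 N. Touch the scale and its seat only with the jar, and leave the blue-lidded jar, the brown bottle and the tub of cotton swabs where they stand.

Things in the scene. Friction and masses are not known exactly. Their poses are not given: they have to be found in the camera images.
- jar_mid (a point): The loose grit jar to be weighed: clear round jar, 60 mm diameter, 74 mm tall, pale grey lid, brown-red band, 0.11 to 0.28 kg. Point: on its axis, 37 mm above its underside; z is its axis. Stands upright on the bench at the start. Grasp the body across its diameter. (The like jar at the back, under the wire shelf, belongs to the room.)
- slot_mid (a point): Middle of the guide on the scale's tray, at the height of the unloaded seat's floor; y along the guide, z up. The seat's axis stands on the line through this point along y, but anywhere from -30 to +30 mm from it: NOT measured. Rim top 6 mm above this point, rail tops 14 mm and tray 28 mm below it.
- guide_end (a point): The left (+y) end of the guide, on its plate, 85 mm along y from its middle. The seat: round orange dish, floor 64 mm across (2 mm clearance round the jar), square rim 4 mm thick, 6 mm high, 72 mm over all. Sprung straight down: 1.5 N/mm, 8 mm travel, own sag 0.4 mm; over the well it springs up round the jar and the upward force vanishes. Takes 8 N to slide along y; fixed across.
- blue_jar: Bystander: white jar with blue lid, 62 mm diameter, 62 mm tall, loose; origin at the centre of its underside.
- brown_bottle: Bystander: brown glass bottle with dark cap, 33 mm diameter, 70 mm tall, loose; origin at the centre of its underside.
- swab_tub: Bystander: clear round tub of pink cotton swabs, 77 mm diameter, 80 mm tall, loose, to the left of the scale; origin at the centre of its underside.
- scale: Blue bench scale, 209 x 196 x 60 mm, fixed, may stand turned; origin: centre of its underside on the bench; x points away from its key panel. slot_mid is at (27, 0, 88) mm in this frame. On its flat tray an aluminium guide plate with two dark rails along y carries the orange seat. Nothing on it but the seat stands above the rails.
Mind the look-alikes: they are no part of the job. What is shaped like the part that bears jar_mid but purple or turquoise is not meant.

How it is judged:
At the end, for the whole second after the job is handed in: The grit jar stands at rest in the seat: upright within 0.05 rad, its mid-point 30 to 39.5 mm above slot_mid (37 mm less the spring's sag; on the rim it would be over 41 mm), within 4 mm of the guide's line and 37 mm of the guide's middle (z of jar_mid in the frame of slot_mid between 0.03 and 0.0395 m and x of jar_mid in the frame of slot_mid between -0.004 and 0.004 m and y of jar_mid in the frame of slot_mid between -0.037 and 0.037 m and angle between jar_mid's own z axis and vertical below 0.05 rad and linear speed of grit_jar below 0.02 m/s); the robot touches nothing.
It fails at once if the jar loads the scale or its seat with more than 15 N (contact force between grit_jar and scale above 15 N).
It fails at once if the robot itself touches the scale or its seat (over 1 N) (contact force between any of the fingers, the arm and scale above 1 N).
It fails at once if the blue-lidded jar, the brown bottle or the swab tub is moved by more than 20 mm (distance of any of blue_jar, brown_bottle, swab_tub from where it was at the start of the episode above 0.02 m).
It also fails if it takes over 64 s, if anything falls off the work surface, if the arm or the gripper's body presses on something with over 40 N, if the wrist force passes 120 N, or if a joint passes its speed limit or range.

### The arm

A 6-joint arm with a two-finger parallel gripper is mounted at the origin on a cart in front of the work surface, level with it; the furniture and walls round the work are solid. World frame = base frame: x ahead of the robot, y to its left, z up, the work surface at z = 0. Lengths are in m, angles in rad, forces in N, time in s.
With the tool pointing down it reaches from about 0.35 to 0.775 m from the base axis. Payload 5.5 kg.
Tool frame: the origin (TCP) lies at the very end of the fingers, on their centre line; the grasp point (between the pads) lies 19 mm behind it; z points along the fingers, y is the line along which they close (so a half turn about z gives the same grasp; the last joint's range is limited). The gripper opens to 85 mm and grips with 20 to 120 N. Pads are 22 mm wide; open, the fingers measure 114 mm over their backs; the gripper's body (76 mm by 85 mm) begins 54 mm behind the grasp point. The pads swing forward as they close: fully open they stand 13 mm farther back than shut.
Start: joints at [0.964, 0.313, 0.046, 1.304, 0, 1.431], TCP at [0.259, 0.514, 0.231] pointing down, gripper open.
Joint ranges: [-2.76, 2.76], [-0.86, 1.69], [-1.03, 1.26], [-2.2, 2.34], [-1.47, 1.5], [-3.14, 3.14]. Speed limits (rad/s): [2.57, 2.57, 3.14, 3.14, 3.14, 3.14].

### API

Orientations are given as a unit quaternion [w, x, y, z].
In Python, from workcell import env, imaging, ticket gives the robot as it stands. The module is installed in compiled form; this text tells all that it offers.
- The arm moves only by the tool apply_moves, never from a script. Its argument "rows" is a list of rows, each an object with "xyz": the shift along the tool's x, y, z in mm, a list of three; "turn": the turn, a rotation vector about the tool's x, y, z in rad, a list of three; "grip": the opening, from 0 (shut) to 1 (fully open). A call has 1 to 12 rows; each row is the pose to reach, as a shift and turn from the pose commanded when the call began, along the tool's axes at that moment; what a row does not reach only later rows make up. A row lasts 1/12 s, in which the tool goes at most 41.7 mm and 7.16 degrees, less where a joint would pass 70% of its speed; a pose out of reach is approached as far as the arm can. A call with a gripper value outside its range is refused whole. The fingers move at their own pace and stop on an object; "force" is the grip in N (left out, the last holds). Time passes only in rows, so rows that repeat a pose let the fingers close. It gives the time, the measured TCP pose, the force, the opening and the grip force at its end, in the units of the state.
- env.get_state(): the state, without advancing time (a new reading comes with each control period).
- imaging.read_camera(name): name is "scene" or "top" or "wrist"; returns a dict with "color" (384x512x3 uint8, blue, green, red), "z_map" (384x512 float32, m along the optical axis (not along the pixel's ray), 0 where there is no reading), "camera_matrix" (3x3 intrinsics, pixels), "view" (4x4, takes a point from world to camera coordinates). Camera axes: x right, y down, z forward; pixel columns grow to the right and rows downward; lengths in m; the calibration is good to about 2 mm. A picture is of the moment at which its call begins.
- ticket.hand_in(): hands the job in; it is judged then, once.
The state is a dict: "clock": time; "joint_pos": joint angles; "qvel": joint speeds; "tau": joint torques, N m; "tcp_pos": TCP position; "orientation": TCP orientation; "wrist_force": force on the tool from outside, world axes, zero at the start; "ft_torque": the same for the moment, N m; "finger_gap": finger opening in m; "grip_force": force on a finger pad.
Only numpy, scipy, OpenCV 4.12 (cv2) and the standard library are available. Lean on these libraries where they do the work, as an engineer would, in place of code of your own. Each camera call takes 0.05 s, during which the arm holds its last target. There are 200 camera calls.

## Working session

There is one attempt and no reset: what is moved stays moved. The work goes in short steps, Python scripts to look and compute and a tool call to move; the robot and the scene stay as the last step left them, time stands still between calls to the robot, and variables do not carry over. Pictures are saved under pics/ and viewed, at most 10 in all, crops included, and the job is handed in when it is done.

Besides the shell and the picture viewer there is one more tool, called as a command line: name --argument value ..., lists and objects as JSON in quotes. apply_moves: Moves the arm, as the interface text tells. Its arguments: {"type":"object","properties":{"rows":{"type":"array"},"force":{"type":"number"}},"required":["rows"]}

```bash
mkdir -p pics
cat > h.py <<'E'
import numpy as np,cv2
from workcell import env,imaging,ticket
def cam(n,save=None):
    r=imaging.read_camera(n)
    if save: cv2.imwrite('pics/'+save,r['color'])
    np.savez('%s.npz'%n,**r); return r
def px2w(r,u,v,z=None):
    K=r['camera_matrix'];V=np.linalg.inv(r['view'])
    d=np.linalg.inv(K)@[u,v,1]
    if z is None:
        D=float(np.median(r['z_map'][int(v)-1:int(v)+2,int(u)-1:int(u)+2])); return (V@np.r_[d*D,1])[:3]
    o=V[:3,3];w=V[:3,:3]@d; return o+w*(z-o[2])/w[2]
def tri(r1,p1,r2,p2):
    P=[r['camera_matrix']@r['view'][:3] for r in(r1,r2)]
    X=cv2.triangulatePoints(P[0],P[1],np.float64(p1).reshape(2,1),np.float64(p2).reshape(2,1)); return (X[:3]/X[3]).ravel()
E
python3 - <<'E'
from h import *
a=cam('scene');b=cam('top')
cv2.imwrite('pics/a.png',np.vstack([cv2.resize(a['color'],(400,300)),cv2.resize(b['color'],(400,300))]))
cv2.imwrite('pics/scene.png',cv2.resize(a['color'],(800,600)));cv2.imwrite('pics/top.png',cv2.resize(b['color'],(800,600)))
print(env.get_state())
E
```

```text
{'clock': 0.1, 'joint_pos': array([ 9.64408748e-01,  3.13934544e-01,  4.51355545e-02,  1.30359789e+00,
       -3.11375940e-05,  1.43120960e+00]), 'qvel': array([ 1.44015875e-03,  1.20349666e-05,  3.66398939e-03, -1.83707535e-03,
       -5.29852182e-04,  3.11922623e-04]), 'tau': array([ 4.34792542e-03, -4.81724703e+01,  2.99243814e+01,  1.27177220e-02,
       -1.73759571e-05,  1.10943625e-05]), 'tcp_pos': array([0.25852847, 0.51311665, 0.23051035]), 'orientation': array([-2.77121991e-04,  2.31286993e-01,  9.72885238e-01, -7.50926426e-04]), 'wrist_force': array([ 0.14854365,  0.32241598, -0.40776985]), 'ft_torque': array([ 0.01938992,  0.03875872, -0.04545199]), 'grip_force': 0.0, 'finger_gap': 0.08524356865837929}
```

View pics/scene.png

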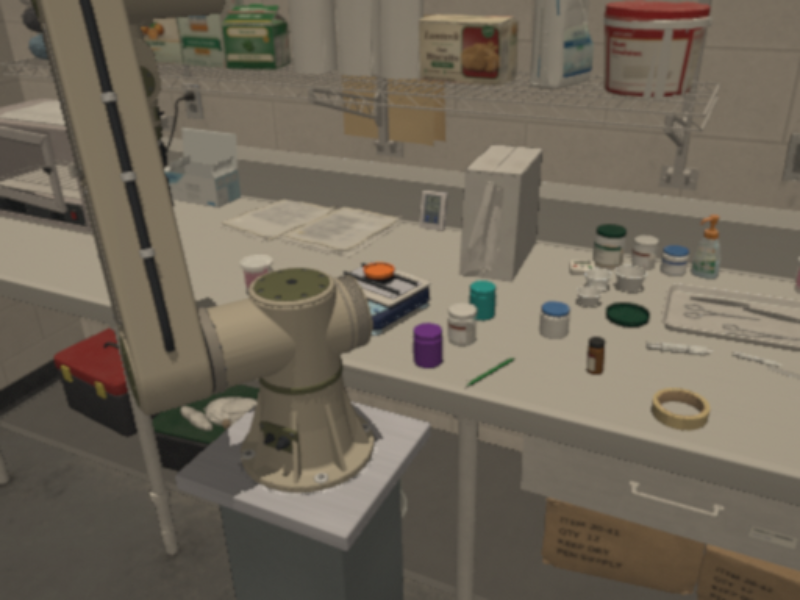

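View pics/top.png

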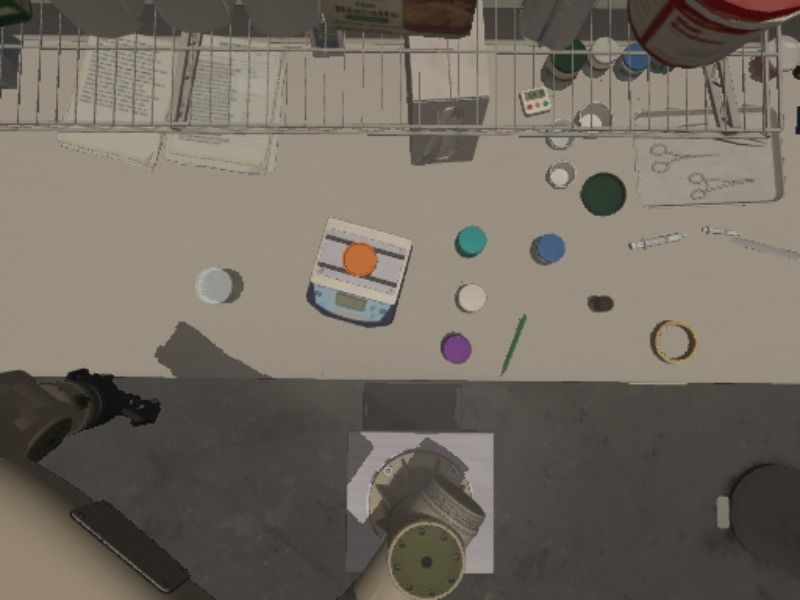

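Scene view (800x600 picture): the candidates are the purple jar at (428,345), the turquoise jar at (482,300) and the pale-lidded jar with a red-brown band at (462,325). The third is the grit jar by its lid and band; it is at (472,298) in the top view. The scale's orange seat is at top (361,260), the swab tub at (214,286).

Run:
```python
from h import *
a=dict(np.load('scene.npz'));b=dict(np.load('top.npz'))
c1=cv2.resize(a['color'][170:245,250:350],(400,300),interpolation=cv2.INTER_CUBIC)
c2=cv2.resize(b['color'][130:220,190:310],(800,600),interpolation=cv2.INTER_CUBIC)
cv2.imwrite('pics/c1.png',c1);cv2.imwrite('pics/c2.png',c2)
s=.64
for n,(u,v) in dict(jar=(472,298),purple=(456,349),turq=(472,241),seat=(361,260),tub=(214,286),blue=(550,249),bot=(603,303)).items():
    print(n,px2w(b,u*s,v*s).round(4))
for n,(u,v) in dict(jarlid=(462,310),seat=(380,271)).items(): print(n,px2w(a,u*s,v*s).round(4))
hsv=cv2.cvtColor(b['color'],cv2.COLOR_BGR2HSV)
m=((hsv[...,0]<18)&(hsv[...,1]>180)&(hsv[...,2]>120)); m[:,:200]=0;m[:,260:]=0;m[:130]=0;m[200:]=0
v,u=np.nonzero(m);print('orange',u.min(),u.max(),v.min(),v.max(),u.mean(),v.mean(),np.median(b['z_map'][m]))
K=b['camera_matrix'];print(K,np.linalg.inv(b['view']))
```

```text
jar [ 0.4378 -0.1038  0.0721]
purple [ 0.3321 -0.0707  0.0743]
turq [ 0.5566 -0.1033  0.0743]
seat [0.513  0.1265 0.0873]
tub [0.4571 0.4293 0.0804]
blue [ 0.5433 -0.2695  0.0606]
bot [ 0.4301 -0.3772  0.0675]
jarlid [ 0.4341 -0.1054  0.0736]
seat [0.5084 0.1235 0.0891]
orange 228 240 162 175 235.9 170.5 1.1423535
[[356.72532707   0.         256.53441244]
 [  0.         356.72532707 188.48850761]
 [  0.           0.           1.        ]] [[ 9.23106169e-03 -9.98185164e-01  5.95076882e-02  3.74784497e-01]
 [-9.99957056e-01 -9.26357076e-03 -2.70446352e-04  4.42382077e-02]
 [ 8.21209217e-04 -5.95026362e-02 -9.98227811e-01  1.22688939e+00]
 [ 0.00000000e+00  0.00000000e+00  0.00000000e+00  1.00000000e+00]]
```

View pics/c1.png

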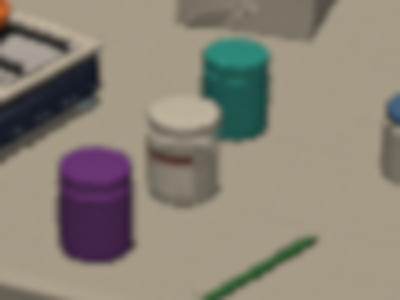

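View pics/c2.png

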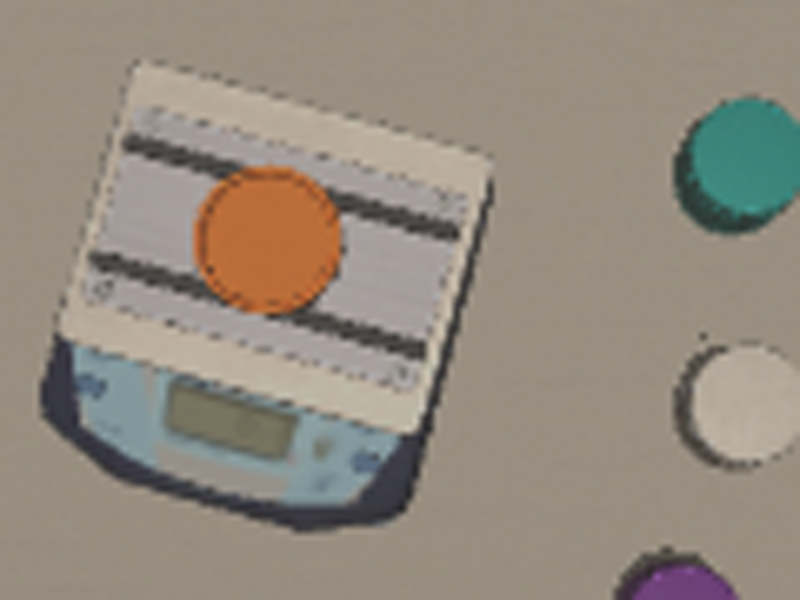

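The crops confirm it: in the first, the grit jar is at (183,150) with a pale lid and red band, between the purple jar (95,200) and the turquoise jar (235,90). In the second, the seat is centred at (270,240), and the rails slope about 15°, so the scale is yawed about -15°. Next I move over the scale for a wrist view.

```bash
cat >> h.py <<'E'
from scipy.spatial.transform import Rotation as R
def Rcur(s=None):
    s=s or env.get_state(); w,x,y,z=s['orientation']; return R.from_quat([x,y,z,w])
def plan(t,ydir=None):
    s=env.get_state();r=Rcur(s)
    print('shift mm',(1000*r.inv().apply(np.array(t)-s['tcp_pos'])).round(1))
    if ydir is not None:
        y=np.r_[ydir,0]/np.linalg.norm(ydir);z=np.array([0,0,-1.]);x=np.cross(y,z)
        print('turn',(r.inv()*R.from_matrix(np.c_[x,y,z])).as_rotvec().round(4))
E
python3 - <<'E'
from h import *
w=cam('wrist')
V=np.linalg.inv(w['view']);s=env.get_state()
print(Rcur(s).inv().apply(V[:3,3]-s['tcp_pos']), (Rcur(s).inv().as_matrix()@V[:3,:3]).round(3),w['camera_matrix'][0])
plan([.47,.14,.25],[.26,.966])
E
```

```text
[ 0.07353263 -0.00114833 -0.14261573] [[ 0.    -0.958 -0.286]
 [ 1.     0.001 -0.001]
 [ 0.001 -0.286  0.958]] [282.86350106   0.         257.42634628]
shift mm [-356.7 -238.1  -19.1]
turn [-0.0013 -0.0003 -0.2039]
```

apply_moves --rows '[{"xyz":[-20,-14,-10],"turn":[0,0,-0.02],"grip":1},{"xyz":[-50,-35,-19],"turn":[0,0,-0.05],"grip":1},{"xyz":[-85,-58,-19],"turn":[0,0,-0.08],"grip":1},{"xyz":[-120,-81,-19],"turn":[0,0,-0.11],"grip":1},{"xyz":[-155,-104,-19],"turn":[0,0,-0.14],"grip":1},{"xyz":[-190,-127,-19],"turn":[0,0,-0.17],"grip":1},{"xyz":[-225,-150,-19],"turn":[0,0,-0.204],"grip":1},{"xyz":[-260,-173,-19],"turn":[0,0,-0.204],"grip":1},{"xyz":[-295,-196,-19],"turn":[0,0,-0.204],"grip":1},{"xyz":[-330,-219,-19],"turn":[0,0,-0.204],"grip":1},{"xyz":[-365,-235,-19],"turn":[0,0,-0.204],"grip":1},{"xyz":[-379,-238,-19],"turn":[0,0,-0.204],"grip":1}]'

```text
clock: 1.15
tcp_pos: [0.4924, 0.1262, 0.25]
orientation: [0.001, 0.133, 0.991, -0.001]
wrist_force: [0.7, 0.7, 0.6]
finger_gap: 0.0854
grip_force: 0.0
```

apply_moves --rows '[{"xyz":[0,0,0],"turn":[0,0,0],"grip":1},{"xyz":[0,0,0],"turn":[0,0,0],"grip":1},{"xyz":[0,0,0],"turn":[0,0,0],"grip":1}]'

```text
clock: 1.4
tcp_pos: [0.4893, 0.1311, 0.25]
orientation: [-0.001, 0.131, 0.991, 0.0]
wrist_force: [0.4, 0.1, -0.6]
finger_gap: 0.0853
grip_force: 0.0
```

Run:
```python
from h import *
w=cam('wrist');print(env.get_state()['tcp_pos'],env.get_state()['wrist_force'])
cv2.imwrite('pics/w1.png',cv2.resize(w['color'],(800,600),interpolation=cv2.INTER_CUBIC))
```

```text
[0.48918009 0.13141229 0.25015564] [-0.32619841  1.3779268  -0.27825026]
```

View pics/w1.png

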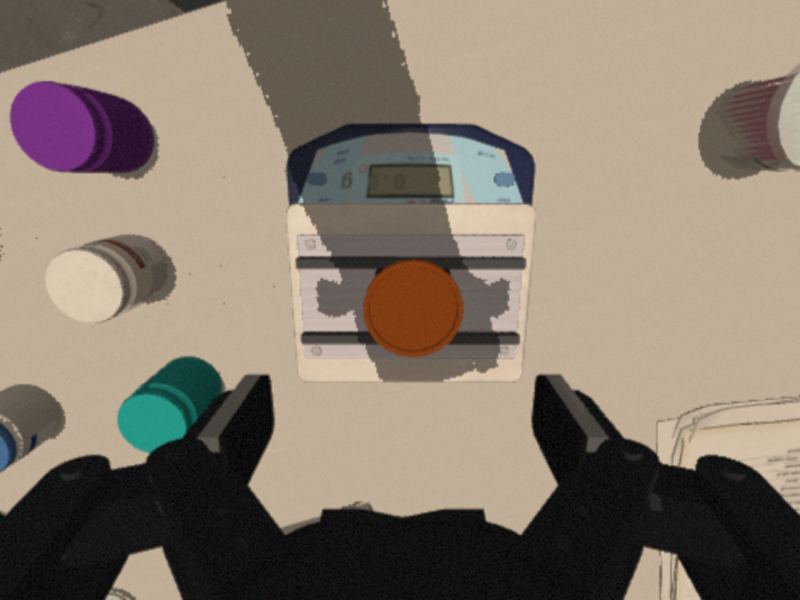

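The wrist view shows the orange seat as an ellipse, columns 363–463 and rows 259–356, centre about (413,308). The rails run along rows 263 and 338, the grit jar's lid is at about (87,285), and the turquoise jar at (150,415) is clear of it.

Run:
```python
from h import *
w=dict(np.load('wrist.npz'));b=dict(np.load('top.npz'));a=dict(np.load('scene.npz'))
s=.64
p=lambda u,v:(u*s,v*s)
# seat by colour in both views: fit ellipse
def seat(r,box):
    hsv=cv2.cvtColor(r['color'],cv2.COLOR_BGR2HSV);m=((hsv[...,0]<15)&(hsv[...,1]>170)).astype(np.uint8)
    k=np.zeros_like(m);k[box[2]:box[3],box[0]:box[1]]=1;m*=k
    c=max(cv2.findContours(m,0,1)[0],key=cv2.contourArea);e=cv2.fitEllipse(cv2.convexHull(c));return e
ew=seat(w,(215,310,155,240));eb=seat(b,(205,250,145,190));print(ew,eb)
print('tri seat',tri(w,ew[0],b,eb[0]).round(4))
print('wrist@.0935',px2w(w,*ew[0],.0935).round(4),'top',px2w(b,*eb[0],.0935).round(4),'depth',px2w(w,*ew[0]).round(4))
L=px2w(w,*p(297,263),.074);Rr=px2w(w,*p(525,263),.074);L2=px2w(w,*p(302,338),.074);R2=px2w(w,*p(519,338),.074)
for q in (L,Rr,L2,R2):print(q.round(4))
d=(Rr-L)+(R2-L2);print('dir',d/np.linalg.norm(d),'mid',((L+Rr+L2+R2)/4).round(4))
print('rail depth',px2w(w,*p(340,263))[2],'plate',px2w(w,*p(480,300))[2])
# jar lid
for n,r,u,v in(('w',w,87,285),('t',b,472,298)):print(n,px2w(r,*p(u,v),.074).round(4),px2w(r,*p(u,v)).round(4))
print('tri jar',tri(w,p(87,285),b,p(472,298)).round(4))
# jar top from depth cloud
K=w['camera_matrix'];v,u=np.mgrid[0:384,0:512];z=w['z_map'];X=np.c_[((u-K[0,2])/K[0,0]*z).ravel(),((v-K[1,2])/K[1,1]*z).ravel(),z.ravel(),np.ones(z.size)]@np.linalg.inv(w['view']).T
m=(abs(X[:,2]-.073)<.004)&(abs(X[:,0]-.437)<.045)&(abs(X[:,1]+.104)<.045)
Q=X[m,:2];print(m.sum(),Q.min(0),Q.max(0),cv2.minEnclosingCircle(Q.astype(np.float32)),np.median(X[m,2]))
m=(abs(X[:,2]-.0905)<.006)&(abs(X[:,0]-.51)<.06)&(abs(X[:,1]-.127)<.06);Q=X[m,:2]
print(m.sum(),cv2.minEnclosingCircle(Q.astype(np.float32)),np.percentile(X[m,2],[5,50,95]))
```

```text
((263.93121337890625, 196.66233825683594), (61.86102294921875, 63.58620071411133), 82.34661865234375) ((229.68336486816406, 165.46412658691406), (21.087831497192383, 21.310321807861328), 8.294957160949707)
tri seat [0.5168 0.1311 0.0786]
wrist@.0935 [0.5117 0.1314 0.0935] top [0.5152 0.1304 0.0935] depth [0.5134 0.1311 0.0879]
[0.4628 0.057  0.074 ]
[0.5062 0.2188 0.074 ]
[0.5198 0.0416 0.074 ]
[0.5632 0.2036 0.074 ]
dir [0.25866489 0.96596712 0.        ] mid [0.513  0.1302 0.074 ]
rail depth 0.07435224483788527 plate 0.06387684805571964
w [ 0.4381 -0.0997  0.074 ] [ 0.4381 -0.0992  0.0746]
t [ 0.4376 -0.1036  0.074 ] [ 0.4378 -0.1038  0.0721]
tri jar [ 0.4382 -0.1043  0.0681]
1929 [ 0.41005104 -0.13098131] [ 0.46699189 -0.07378749] ((0.4384046196937561, -0.10286261886358261), 0.029531853273510933) 0.074357676829786
3122 ((0.5141419172286987, 0.1312228888273239), 0.036169979721307755) [0.08669238 0.08804214 0.09414917]
```

Run:
```python
from h import *
plan([.438,-.103,.15],[.2587,.966]); plan([.438,-.103,.025])
```

```text
shift mm [ -11.2 -239.7  100.1]
turn [ 0.0001 -0.001   0.0003]
shift mm [ -11.3 -239.7  225.1]
```

apply_moves --rows '[{"xyz":[-1,-15,0],"turn":[0,0,0],"grip":1},{"xyz":[-3,-45,0],"turn":[0,0,0],"grip":1},{"xyz":[-4,-75,0],"turn":[0,0,0],"grip":1},{"xyz":[-6,-105,5],"turn":[0,0,0],"grip":1},{"xyz":[-7,-135,20],"turn":[0,0,0],"grip":1},{"xyz":[-8,-165,40],"turn":[0,0,0],"grip":1},{"xyz":[-10,-195,60],"turn":[0,0,0],"grip":1},{"xyz":[-11,-225,80],"turn":[0,0,0],"grip":1},{"xyz":[-11.3,-239.7,100],"turn":[0,0,0],"grip":1},{"xyz":[-11.3,-239.7,110],"turn":[0,0,0],"grip":1},{"xyz":[-11.3,-239.7,110],"turn":[0,0,0],"grip":1},{"xyz":[-11.3,-239.7,110],"turn":[0,0,0],"grip":1}]'

```text
clock: 2.45
tcp_pos: [0.4385, -0.1025, 0.1404]
orientation: [-0.0, 0.13, 0.991, 0.0]
wrist_force: [0.0, -0.3, 0.8]
finger_gap: 0.0851
grip_force: 0.0
```

Run:
```python
from h import *
w=cam('wrist');plan([.438,-.103,.025],[.2587,.966])
cv2.imwrite('pics/w2.png',w['color'])
K=w['camera_matrix'];v,u=np.mgrid[0:384,0:512];z=w['z_map'];X=np.c_[((u-K[0,2])/K[0,0]*z).ravel(),((v-K[1,2])/K[1,1]*z).ravel(),z.ravel(),np.ones(z.size)]@np.linalg.inv(w['view']).T
m=(abs(X[:,2]-.074)<.003)&(abs(X[:,0]-.437)<.045)&(abs(X[:,1]+.104)<.045)
Q=X[m,:2];print(m.sum(),cv2.minEnclosingCircle(Q.astype(np.float32)),np.median(X[m,2]))
```

```text
shift mm [  1.2  -0.7 116.1]
turn [0.0004 0.0007 0.0011]
3962 ((0.4384709596633911, -0.10304419696331024), 0.02916152961552143) 0.07426572819975538
```

View pics/w2.png

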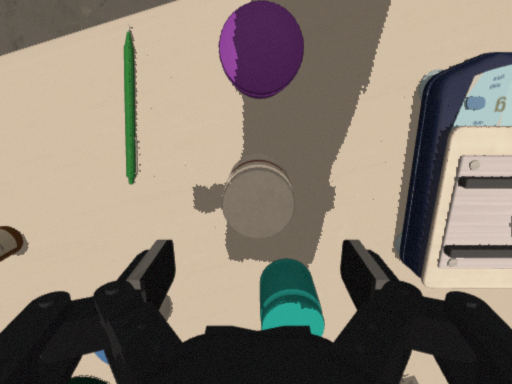

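The wrist view shows the grit jar's lid at (258,198), centred between the fingers (columns 150 and 365), with the purple and turquoise jars clear of them. Now I descend and grip.

apply_moves --rows '[{"xyz":[1,-0.5,20],"turn":[0,0,0],"grip":1},{"xyz":[1,-0.5,50],"turn":[0,0,0],"grip":1},{"xyz":[1,-0.5,80],"turn":[0,0,0],"grip":1},{"xyz":[1,-0.5,105],"turn":[0,0,0],"grip":1},{"xyz":[1,-0.5,116],"turn":[0,0,0],"grip":1},{"xyz":[1,-0.5,116],"turn":[0,0,0],"grip":1},{"xyz":[1,-0.5,116],"turn":[0,0,0],"grip":1},{"xyz":[1,-0.5,116],"turn":[0,0,0],"grip":0.6},{"xyz":[1,-0.5,116],"turn":[0,0,0],"grip":0.5},{"xyz":[1,-0.5,116],"turn":[0,0,0],"grip":0.5},{"xyz":[1,-0.5,116],"turn":[0,0,0],"grip":0.5},{"xyz":[1,-0.5,116],"turn":[0,0,0],"grip":0.5}]' --force 50

```text
clock: 3.5
tcp_pos: [0.4394, -0.1043, 0.0263]
orientation: [0.002, 0.131, 0.991, 0.0]
wrist_force: [-0.6, 3.0, 7.5]
finger_gap: 0.0567
grip_force: 52.0
```

apply_moves --rows '[{"xyz":[0,0,0],"turn":[0,0,0],"grip":0.5},{"xyz":[0,0,0],"turn":[0,0,0],"grip":0.5},{"xyz":[0,0,0],"turn":[0,0,0],"grip":0.5},{"xyz":[0,0,0],"turn":[0,0,0],"grip":0.5}]'

```text
clock: 3.83
tcp_pos: [0.4393, -0.1043, 0.0263]
orientation: [0.002, 0.131, 0.991, 0.0]
wrist_force: [-0.4, 2.2, 7.9]
finger_gap: 0.0566
grip_force: 52.0
```

apply_moves --rows '[{"xyz":[0,0,-10],"turn":[0,0,0],"grip":0.5},{"xyz":[0,0,-30],"turn":[0,0,0],"grip":0.5},{"xyz":[0,0,-60],"turn":[0,0,0],"grip":0.5},{"xyz":[0,0,-90],"turn":[0,0,0],"grip":0.5},{"xyz":[0,0,-115],"turn":[0,0,0],"grip":0.5},{"xyz":[0,0,-125],"turn":[0,0,0],"grip":0.5},{"xyz":[0,0,-125],"turn":[0,0,0],"grip":0.5},{"xyz":[0,0,-125],"turn":[0,0,0],"grip":0.5},{"xyz":[0,0,-125],"turn":[0,0,0],"grip":0.5}]'

```text
clock: 4.58
tcp_pos: [0.4371, -0.104, 0.1486]
orientation: [-0.0, 0.131, 0.991, 0.0]
wrist_force: [0.0, -0.0, -1.5]
finger_gap: 0.0565
grip_force: 54.0
```

```bash
cat >> h.py <<'E'
def lid():
    w=cam('wrist');s=env.get_state();r=Rcur(s)
    K=w['camera_matrix'];v,u=np.mgrid[0:384,0:512];z=w['z_map'];X=(np.c_[((u-K[0,2])/K[0,0]*z).ravel(),((v-K[1,2])/K[1,1]*z).ravel(),z.ravel(),np.ones(z.size)]@np.linalg.inv(w['view']).T)[:,:3]
    T=r.inv().apply(X-s['tcp_pos'])
    m=(abs(T[:,0])<.034)&(abs(T[:,1])<.027)&(abs(T[:,2]+.048)<.006)&(z.ravel()>0)
    Q=T[m];print('lid',m.sum(),np.median(Q,0),Q.min(0),Q.max(0))
    A=np.c_[Q[:,:2],np.ones(len(Q))];c=np.linalg.lstsq(A,Q[:,2],rcond=None)[0];print('plane slopes',c)
    print(s['clock'],s['tcp_pos'],s['orientation'],s['wrist_force'],s['ft_torque'],s['finger_gap']);return w
E
python3 - <<'E'
from h import *
w=lid();cv2.imwrite('pics/w3.png',w['color']);plan([.513,.131,.16],[.2587,.966])
E
```

```text
lid 11921 [ 0.00898829 -0.00081284 -0.04831543] [-0.01672234 -0.0269811  -0.05045085] [ 0.03005246  0.02682903 -0.04202119]
plane slopes [ 0.03494804  0.00508647 -0.04842386]
4.6333 [ 0.43683972 -0.10384591  0.14825444] [-8.93759855e-04  1.31050097e-01  9.91375302e-01  2.91108517e-04] [-0.51184342 -0.82838246 -1.42180087] [-0.00570561  0.02449883  0.0027538 ] 0.05659758041350943
shift mm [-12.5 246.6 -11.7]
turn [ 0.0003 -0.0018 -0.0012]
```

View pics/w3.png

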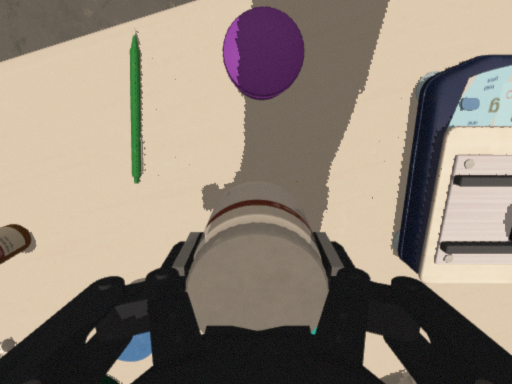

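The jar is held: its lid at (258,280) is between both pads. I'll check its tilt more tightly.

```bash
cat >> h.py <<'E'
def tilt(w):
    s=env.get_state();r=Rcur(s)
    K=w['camera_matrix'];v,u=np.mgrid[0:384,0:512];z=w['z_map'];X=(np.c_[((u-K[0,2])/K[0,0]*z).ravel(),((v-K[1,2])/K[1,1]*z).ravel(),z.ravel(),np.ones(z.size)]@np.linalg.inv(w['view']).T)[:,:3]-s['tcp_pos']
    T=r.inv().apply(X)
    for lo,hi in((-.012,.024),(-.005,.024),(0,.027)):
        m=(T[:,0]>lo)&(T[:,0]<hi)&(abs(T[:,1])<.017)&(abs(T[:,2]+.048)<.006)&(z.ravel()>0);Q=X[m]
        for _ in range(4):
            A=np.c_[Q[:,:2],np.ones(len(Q))];c=np.linalg.lstsq(A,Q[:,2],rcond=None)[0];e=Q[:,2]-A@c;Q=Q[abs(e)<2*e.std()+1e-5]
        n=r.inv().apply(np.r_[-c[:2],1]); print(len(Q),'lid up-normal in tool',n.round(4),e.std())
E
python3 - <<'E'
from h import *
w=dict(np.load('wrist.npz'));tilt(w)
s=env.get_state();r=Rcur(s)
# floor plane check: bench tilt in the same picture
K=w['camera_matrix'];v,u=np.mgrid[0:384,0:512];z=w['z_map'];X=(np.c_[((u-K[0,2])/K[0,0]*z).ravel(),((v-K[1,2])/K[1,1]*z).ravel(),z.ravel(),np.ones(z.size)]@np.linalg.inv(w['view']).T)[:,:3]
m=abs(X[:,2])<.008;Q=X[m];c=np.linalg.lstsq(np.c_[Q[:,:2],np.ones(len(Q))],Q[:,2],rcond=None)[0];print('bench n',r.inv().apply(np.r_[-c[:2],1]).round(4),c)
E
```

```text
6278 lid up-normal in tool [ 0.0072  0.0057 -1.    ] 0.0004439496295227515
5215 lid up-normal in tool [ 0.0124  0.0055 -1.    ] 0.00044296408015625605
4954 lid up-normal in tool [ 0.0228  0.0058 -1.    ] 0.0004611070322246384
bench n [ 2.4e-03  6.0e-04 -1.0e+00] [ 5.17242722e-04 -3.86170758e-04 -4.53568896e-05]
```

apply_moves --rows '[{"xyz":[-2,10,-8],"turn":[0,0,0],"grip":0.5},{"xyz":[-4,35,-12],"turn":[0,0,0],"grip":0.5},{"xyz":[-7,65,-12],"turn":[0,0,0],"grip":0.5},{"xyz":[-10,95,-12],"turn":[0,0,0],"grip":0.5},{"xyz":[-12,125,-12],"turn":[0,0,0],"grip":0.5},{"xyz":[-12.5,146,-12],"turn":[0,0,0],"grip":0.5},{"xyz":[-12.5,146,-12],"turn":[0,0,0],"grip":0.5},{"xyz":[-12.5,146,-12],"turn":[0,0,0],"grip":0.5},{"xyz":[-12.5,146,-12],"turn":[0,0,0],"grip":0.5}]'

```text
clock: 5.38
tcp_pos: [0.4872, 0.0338, 0.1609]
orientation: [-0.001, 0.131, 0.991, -0.0]
wrist_force: [-0.3, -0.2, -1.1]
finger_gap: 0.0566
grip_force: 54.0
```

Run:
```python
from h import *
from scipy.optimize import least_squares
w=lid();s=env.get_state();r=Rcur(s)
K=w['camera_matrix'];v,u=np.mgrid[0:384,0:512];z=w['z_map'];X=(np.c_[((u-K[0,2])/K[0,0]*z).ravel(),((v-K[1,2])/K[1,1]*z).ravel(),z.ravel(),np.ones(z.size)]@np.linalg.inv(w['view']).T)[:,:3]
near=np.hypot(X[:,0]-.513,X[:,1]-.131)<.042
m=near&(X[:,2]>.0918)&(X[:,2]<.099);Q=X[m]
f=least_squares(lambda p:np.hypot(Q[:,0]-p[0],Q[:,1]-p[1])-.034,[.513,.131],loss='soft_l1',f_scale=.001)
print('rim',m.sum(),f.x,np.median(Q[:,2]))
m2=near&(abs(X[:,2]-.0878)<.0015);F=X[m2];print('floor',m2.sum(),cv2.minEnclosingCircle(F[:,:2].astype(np.float32)),np.median(F[:,2]))
px=u.ravel()[m2];py=v.ravel()[m2];print(px.min(),px.max(),py.min(),py.max())
c=(np.median(px),np.median(py));x0,y0=max(0,int(c[0])-60),max(0,int(c[1])-45);print('crop',x0,y0)
cv2.imwrite('pics/w4.png',cv2.resize(w['color'][y0:y0+90,x0:x0+120],(800,600),interpolation=cv2.INTER_CUBIC))
```

```text
lid 11921 [ 0.00930631 -0.00066797 -0.0477879 ] [-0.0160663  -0.02698407 -0.04997507] [ 0.03062084  0.02695133 -0.04200051]
plane slopes [ 0.0318802   0.00370246 -0.04790713]
5.4333 [0.48725    0.03333286 0.16094307] [-5.52752646e-04  1.31163250e-01  9.91360625e-01 -8.66507720e-05] [ 0.11261957 -0.68777048 -1.3858548 ] [-0.0170845   0.04860302  0.00561692] 0.056617754932555
rim 1382 [0.51360131 0.13051386] 0.09348426749009402
floor 4588 ((0.5123046040534973, 0.12953609228134155), 0.035128217190504074) 0.08774844874109365
339 425 160 240
crop 325 158
```

View pics/w4.png

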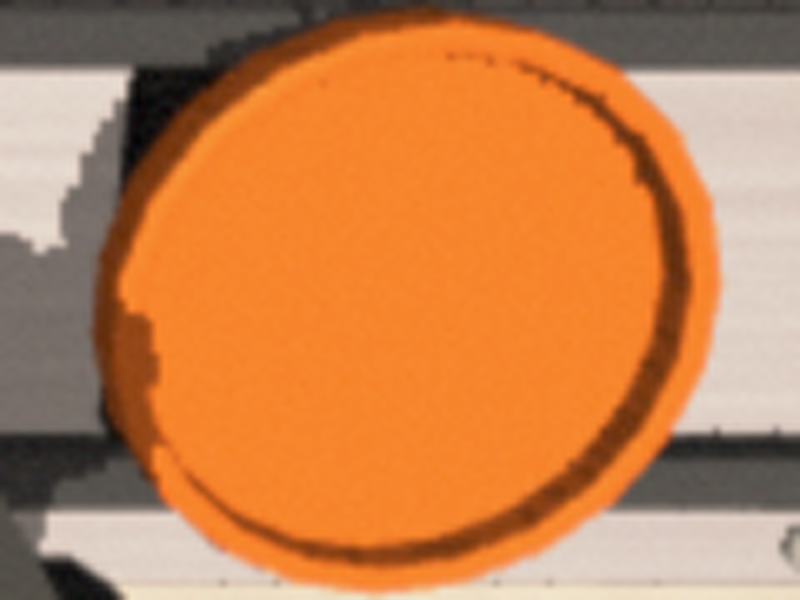

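The crop shows the seat's rim top as an ellipse, columns about 118–718 and rows 12–590, centre about (418,301), with the outer wall visible at upper left. I'll check this centre and the jar's centre in the tool frame.

```bash
cat >> h.py <<'E'
def lidfit(w):
    from scipy.optimize import least_squares
    s=env.get_state();r=Rcur(s)
    K=w['camera_matrix'];v,u=np.mgrid[0:384,0:512];z=w['z_map'];X=(np.c_[((u-K[0,2])/K[0,0]*z).ravel(),((v-K[1,2])/K[1,1]*z).ravel(),z.ravel(),np.ones(z.size)]@np.linalg.inv(w['view']).T)[:,:3]
    T=r.inv().apply(X-s['tcp_pos']);T=T[(abs(T[:,2]+.048)<.0022)&(T[:,0]>.0)&(T[:,0]<.04)&(abs(T[:,1])<.035)]
    B=[]
    th=np.arctan2(T[:,1],T[:,0]);rr=np.hypot(T[:,0],T[:,1])
    for a in np.linspace(-1.0,1.0,21):
        k=abs(th-a)<.05
        if k.any(): B.append(T[k][np.argmax(rr[k])])
    B=np.array(B);f=least_squares(lambda p:np.hypot(B[:,0]-p[0],B[:,1]-p[1])-p[2],[0,0,.029],loss='soft_l1',f_scale=.0005)
    print('lid centre tool xy, radius',f.x, 'cost',f.cost);return f.x
E
python3 - <<'E'
from h import *
w=dict(np.load('wrist.npz'));c=lidfit(w)
print(px2w(w,387.7,203.2,.0935))
s=env.get_state();r=Rcur(s)
for S in((.5136,.1305),):
    t=r.inv().apply(np.r_[S,.15]-s['tcp_pos'])*1000;print('seat rel tcp',t,'jar shift',t[:2]-c[:2]*1000)
print(r.as_matrix().round(4))
E
```

```text
lid centre tool xy, radius [ 0.00193256 -0.00065915  0.02833387] cost 3.808157009987809e-07
[0.51197766 0.13189957 0.0935    ]
seat rel tcp [ -0.18577322 100.67989617  10.91098016] jar shift [ -2.11832886 101.33904135]
[[-9.656e-01  2.601e-01 -1.100e-03]
 [ 2.601e-01  9.656e-01 -0.000e+00]
 [ 1.100e-03 -3.000e-04 -1.000e+00]]
```

apply_moves --rows '[{"xyz":[-0.3,15,0],"turn":[0,0,0],"grip":0.5},{"xyz":[-0.5,40,0],"turn":[0,0,0],"grip":0.5},{"xyz":[-0.7,65,0],"turn":[0,0,0],"grip":0.5},{"xyz":[-0.8,90,0],"turn":[0,0,0],"grip":0.5},{"xyz":[-0.8,101,0],"turn":[0,0,0],"grip":0.5},{"xyz":[-0.8,101,8],"turn":[0,0,0],"grip":0.5},{"xyz":[-0.8,101,20],"turn":[0,0,0],"grip":0.5},{"xyz":[-0.8,101,30],"turn":[0,0,0],"grip":0.5},{"xyz":[-0.8,101,36],"turn":[0,0,0],"grip":0.5},{"xyz":[-0.8,101,36],"turn":[0,0,0],"grip":0.5},{"xyz":[-0.8,101,36],"turn":[0,0,0],"grip":0.5},{"xyz":[-0.8,101,36],"turn":[0,0,0],"grip":0.5}]'

```text
clock: 6.43
tcp_pos: [0.5149, 0.1304, 0.1257]
orientation: [0.0, 0.131, 0.991, 0.0]
wrist_force: [-1.1, -0.5, -0.1]
finger_gap: 0.0567
grip_force: 54.0
```

Run:
```python
from h import *
plan([.5136,.1305,.117],[.2601,.9656]);w=cam('wrist');c=lidfit(w)
s=env.get_state();print(s['tcp_pos'],s['wrist_force'])
```

```text
shift mm [ 1.3 -0.2  8.7]
turn [ 0.0002  0.0004 -0.0005]
lid centre tool xy, radius [ 0.00226459 -0.00141931  0.02809769] cost 3.809237149894182e-07
[0.51511973 0.13051262 0.12585844] [ 0.09742114  0.72985225 -1.44605145]
```

apply_moves --rows '[{"xyz":[0,0,2],"turn":[0,0,0],"grip":0.5},{"xyz":[0,0,4],"turn":[0,0,0],"grip":0.5},{"xyz":[0,0,6],"turn":[0,0,0],"grip":0.5},{"xyz":[0,0,8],"turn":[0,0,0],"grip":0.5},{"xyz":[0,0,9],"turn":[0,0,0],"grip":0.5},{"xyz":[0,0,10],"turn":[0,0,0],"grip":0.5},{"xyz":[0,0,10],"turn":[0,0,0],"grip":0.5},{"xyz":[0,0,10],"turn":[0,0,0],"grip":0.5}]'

```text
clock: 7.15
tcp_pos: [0.5146, 0.1309, 0.1152]
orientation: [-0.0, 0.131, 0.991, 0.0]
wrist_force: [0.5, 0.9, -0.9]
finger_gap: 0.0565
grip_force: 54.0
```

apply_moves --rows '[{"xyz":[0,0,0],"turn":[0,0,0],"grip":0.5}]'

```text
clock: 7.23
tcp_pos: [0.5147, 0.1309, 0.1153]
orientation: [0.0, 0.131, 0.991, 0.0]
wrist_force: [0.8, 0.3, -1.2]
finger_gap: 0.0564
grip_force: 54.0
```

apply_moves --rows '[{"xyz":[0,0,0],"turn":[0,0,0],"grip":0.5}]'

```text
clock: 7.32
tcp_pos: [0.5148, 0.1309, 0.1154]
orientation: [0.0, 0.131, 0.991, 0.0]
wrist_force: [0.4, 0.6, -0.6]
finger_gap: 0.0566
grip_force: 54.0
```

At 4 mm below the rim top there is no load, so the jar appears to be inside. I continue down to the floor.

apply_moves --rows '[{"xyz":[0,0,1],"turn":[0,0,0],"grip":0.5},{"xyz":[0,0,2],"turn":[0,0,0],"grip":0.5},{"xyz":[0,0,3],"turn":[0,0,0],"grip":0.5},{"xyz":[0,0,3.5],"turn":[0,0,0],"grip":0.5},{"xyz":[0,0,3.5],"turn":[0,0,0],"grip":0.5},{"xyz":[0,0,3.5],"turn":[0,0,0],"grip":0.5}]'

```text
clock: 7.82
tcp_pos: [0.5149, 0.1309, 0.1121]
orientation: [0.0, 0.131, 0.991, 0.0]
wrist_force: [-0.9, 0.1, 2.0]
finger_gap: 0.0566
grip_force: 54.3
```

apply_moves --rows '[{"xyz":[0,0,0],"turn":[0,0,0],"grip":0.5}]'

```text
clock: 7.9
tcp_pos: [0.5149, 0.1309, 0.1121]
orientation: [0.0, 0.131, 0.991, 0.0]
wrist_force: [-0.4, -0.1, 1.2]
finger_gap: 0.0566
grip_force: 54.3
```

apply_moves --rows '[{"xyz":[0,0,0],"turn":[0,0,0],"grip":0.5}]'

```text
clock: 7.98
tcp_pos: [0.5149, 0.1309, 0.112]
orientation: [0.0, 0.131, 0.991, 0.0]
wrist_force: [-0.2, 0.8, 1.2]
finger_gap: 0.0568
grip_force: 54.3
```

apply_moves --rows '[{"xyz":[0,0,0],"turn":[0,0,0],"grip":0.75},{"xyz":[0,0,0],"turn":[0,0,0],"grip":0.85},{"xyz":[0,0,0],"turn":[0,0,0],"grip":1},{"xyz":[0,0,0],"turn":[0,0,0],"grip":1},{"xyz":[0,0,0],"turn":[0,0,0],"grip":1},{"xyz":[0,0,0],"turn":[0,0,0],"grip":1},{"xyz":[0,0,-10],"turn":[0,0,0],"grip":1},{"xyz":[0,0,-30],"turn":[0,0,0],"grip":1},{"xyz":[0,0,-60],"turn":[0,0,0],"grip":1},{"xyz":[0,0,-90],"turn":[0,0,0],"grip":1},{"xyz":[0,0,-120],"turn":[0,0,0],"grip":1},{"xyz":[0,0,-130],"turn":[0,0,0],"grip":1}]'

```text
clock: 8.98
tcp_pos: [0.5165, 0.1311, 0.2473]
orientation: [0.003, 0.131, 0.991, 0.001]
wrist_force: [0.4, 0.4, 0.3]
finger_gap: 0.085
grip_force: 0.0
```

apply_moves --rows '[{"xyz":[0,0,0],"turn":[0,0,0],"grip":1},{"xyz":[0,0,0],"turn":[0,0,0],"grip":1},{"xyz":[0,0,0],"turn":[0,0,0],"grip":1},{"xyz":[0,0,0],"turn":[0,0,0],"grip":1}]'

```text
clock: 9.32
tcp_pos: [0.5137, 0.1307, 0.24]
orientation: [-0.002, 0.131, 0.991, -0.0]
wrist_force: [-0.0, -0.4, 0.1]
finger_gap: 0.085
grip_force: 0.0
```

Run:
```python
from h import *
w=cam('wrist');s=env.get_state();print(s['tcp_pos'],s['wrist_force'],s['finger_gap'])
cv2.imwrite('pics/w5.png',cv2.resize(w['color'][100:325,106:406],(800,600),interpolation=cv2.INTER_CUBIC))
K=w['camera_matrix'];v,u=np.mgrid[0:384,0:512];z=w['z_map'];X=(np.c_[((u-K[0,2])/K[0,0]*z).ravel(),((v-K[1,2])/K[1,1]*z).ravel(),z.ravel(),np.ones(z.size)]@np.linalg.inv(w['view']).T)[:,:3]
m=(np.hypot(X[:,0]-.514,X[:,1]-.131)<.045)&(X[:,2]>.15)&(X[:,2]<.175);Q=X[m]
print(m.sum(),cv2.minEnclosingCircle(Q[:,:2].astype(np.float32)),np.percentile(Q[:,2],[5,50,95]))
Q=Q[np.hypot(Q[:,0]-.514,Q[:,1]-.131)<.022];c=np.linalg.lstsq(np.c_[Q[:,:2],np.ones(len(Q))],Q[:,2],rcond=None)[0];print('lid tilt',c[:2])
```

```text
[0.51371081 0.13075364 0.24007434] [-0.16671922  0.04139718  0.22444419] 0.08539065871298565
3659 ((0.5132749676704407, 0.13007231056690216), 0.029225751757621765) [0.15939788 0.1610833  0.16226646]
lid tilt [-0.00471679 -0.00795435]
```

View pics/w5.png

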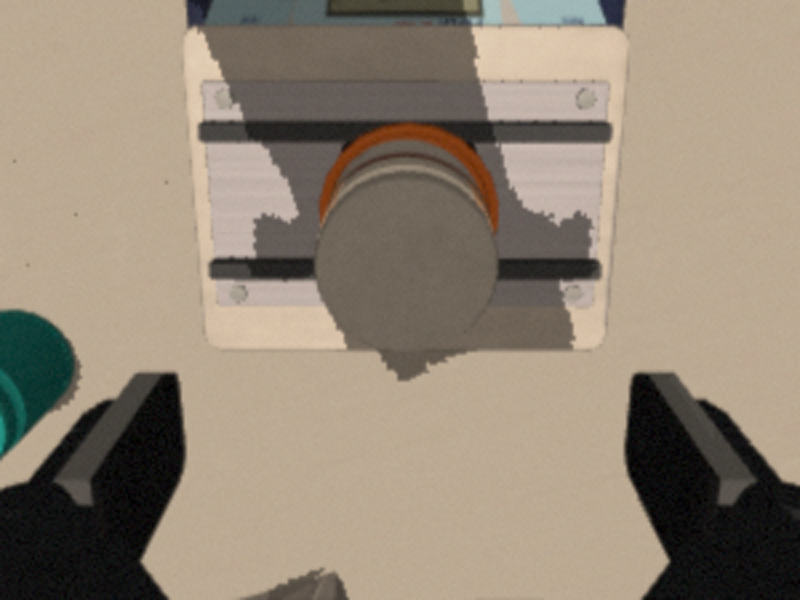

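The jar's lid is at (407,258), centred over the orange rim. Its top is at 0.161 m, so the base is at 0.087 m, on the seat's floor. The tilt is below 0.01 rad and the gripper is clear.

```bash
python3 -c "
from h import *
print(ticket.hand_in())"
```

```text
the job is handed in; nothing more can be done
None
```

The grit jar is standing upright on the floor of the orange seat, inside its rim, released with the gripper clear, and the job is handed in. It dropped straight in without sliding along the guide, and the measured load was about 3 N.

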